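Rock the ball feeder's seesaw gate and feed the other tray

ROBOT

A 6-joint arm with a two-finger parallel gripper is mounted at the origin on the work surface. World frame = base frame: x ahead of the robot, y to its left, z up, the work surface at z = 0. Lengths are in m, angles in rad, forces in N, time in s.
With the tool pointing down it reaches from about 0.325 to 0.9 m from the base axis. Payload 6.1 kg.
Tool frame: the origin (TCP) lies at the very end of the fingers, on their centre line; the grasp point (between the pads) lies behind it (robot.grip_depth is the z of the grasp point in the tool frame, in m); z points along the fingers, y is the line along which they close (so a half turn about z gives the same grasp; the last joint's range is limited). The gripper opens to 85 mm and grips with 20 to 120 N. Pads are 22 mm wide; open, the fingers measure 114 mm over their backs; the gripper's body (76 mm by 85 mm) begins 54 mm behind the grasp point. The pads swing forward as they close: fully open they stand 13 mm farther back than shut.
Start: joints at [-1.328, 0.22, 1.526, -0, 1.395, -0.126], TCP at [0.225, -0.583, 0.208] pointing down, gripper open.
Joint ranges: [-2.98, 2.98], [-0.91, 2.08], [0.09, 2.57], [-1.24, 4.39], [0.2, 2.65], [-2.68, 2.68]. Speed limits (rad/s): [2.57, 2.57, 3.01, 3.14, 3.14, 3.14].

INTERFACE

Orientations are given as a 3x3 rotation matrix whose columns are the frame's x, y, z axes.
In Python, from station import robot gives the robot as it stands.
- The arm moves only by the shell command python3 -m crank 'ROWS'. ROWS is one flat JSON list of numbers that holds 1 to 8 rows one after another, with no inner brackets; each row has 5 numbers: dx, dy, dz in m, then a turn about the tool's z in rad, then the finger opening in m; each row shifts and turns the commanded pose from where the row before left it, along the tool's axes as they then stand; what a row does not reach is not made up. A row lasts 1/8 s, in which the tool goes at most 0.0625 m and 0.188 rad, less where a joint would pass 70% of its speed; a pose out of reach is approached as far as the arm can. The fingers move at their own pace and stop on an object; the grip force is fixed at half the most. Time passes only in rows, so rows that do not move let the fingers close. It prints the time, the measured TCP pose, the force, the opening and the grip force at its end. Input that does not fit is refused with a message, and nothing moves.
- robot.observe(): the state, without advancing time (a new reading comes with each control period).
- robot.grab_frame(name): name is "scene" or "side" or "wrist"; returns the picture (384x512x3 uint8, blue, green, red); there is no depth.
- robot.camera_params(name): a dict with "camera_matrix" (3x3 intrinsics, pixels), "rvec" (rotation vector, rad) and "tvec" (3), from world to camera coordinates, as OpenCV has them; the wrist camera has in their place "hand_eye" (4x4, takes a point from camera to tool coordinates, whose origin is the TCP and whose axes are the flange's). Camera axes: x right, y down, z forward; pixel columns grow to the right and rows downward; lengths in m; the calibration is good to about 2 mm. A picture is of the moment at which its call begins: read the wrist's pose just before it. camera_params takes no time and is no camera call.
- robot.close_job(): hands the job in; it is judged then, once.
The state is a dict: "t": time; "qpos": joint angles; "dq": joint speeds; "tau": joint torques, N m; "ee_pos": TCP position; "tool_rot": TCP orientation; "wrist_force": force on the tool from outside, world axes, zero at the start; "moment": the same for the moment, N m; "gripper_width": finger opening in m; "grip_force": force on a finger pad.
Only numpy, scipy, OpenCV 4.12 (cv2) and the standard library are available. Lean on these libraries where they do the work, as an engineer would, in place of code of your own. Each camera call takes 0.05 s, during which the arm holds its last target. There are 200 camera calls.

TASK

The ball feeder on the optical table is set to fill its right-hand tray (right as the robot sees it). With the fingertips, press the raised left end of its seesaw gate down until it has rocked fully over, then push the shutter's upright tab sideways, to the left, as far as it goes, so that all three steel balls roll down the left chute into the left tray. Only push: do not touch the balls or lift anything, leave the gate rocked over, and leave the vial, jar, screwdriver and slide box where they are.

Things in the scene. Friction and masses are not known exactly. Their poses are not given: they have to be found in the camera images.
- feeder: Fixed ball feeder on a dark steel base 440 mm wide (y), 10 mm thick. Origin: on the table under the middle of the gate's pivot; z up, +y to the left tray, -x towards the robot; turned up to 0.35 rad about z. In its frame the gate's pivot is a level line along x, 86 mm high; an upright backstop plate stands at x = -40 mm, y -40 to +40 mm, up to 123 mm high.
- lane_lip (a point): Lower lip of the feed lane, at feeder x = +12 mm, y = 0, 105 mm high, over the middle of the gate. The lane (30 mm wide, walls 16 mm high) slopes up from here at 0.2 rad towards +x for 173 mm; its top end is about 158 mm high.
- left_tray (a point): Middle of the floor of the left tray, open and black, about 16 mm above the table, at feeder y = +170 mm. Inside 102 mm (x) by 88 mm (y); outer wall 70 mm high, side walls 45 mm, inner wall 36 mm. A fixed chute 74 mm wide, its walls up to about 76 mm high, leads into it from the gate's left end (y = +88 mm).
- right_tray (a point): The same point of the right tray, at feeder y = -170 mm; the right chute and tray mirror the left ones.
- gate (a joint): The seesaw gate: a steel trough 190 mm long (y), 62 mm wide, pivoted at its middle, with two flat press pads on its robot side. Value in rad about feeder +x: positive = left end up (feeds right), negative = left end down (feeds left); stops at +0.26 and -0.26; starts at +0.18 to +0.26. It is balanced and stays where it is left; about 1 N on a pad moves it.
- shutter (a joint): The shutter: an upright steel blade across the feed lane that holds the balls, with an arm to an upright tab right of the lane. Value in m, 0 = shut, 0.032 = fully open at its stop; slides level along feeder +y (to the left). The balls run free from about 0.023. It needs about 1.5 to 3 N and stays where it is left.
- pad_left (a point): Centre of the top face of the gate's left press pad, a flat 4 mm steel plate that turns with the gate, about 68 mm (x) by 40 mm (y); at feeder x = -80 mm, y = +75 mm; 90 mm high when the gate is level, 109 mm at +0.26 rad, 71 mm at -0.26 rad. Nothing stands above it.
- pad_right (a point): The same point of the right press pad, 75 mm right of the pivot.
- tab_top (a point): Middle of the top edge of the shutter's tab, an upright steel plate 6 mm thick (y), 34 mm wide (x), 36 mm high, leaning 0.2 rad so its top is nearer the robot; at feeder x = +40 mm, y = -50 mm, 166 mm high when shut. Push its right face (-y); the space to the right of it is free. Its lower edge is at x = +47 mm, 130 mm high.
- ball1_center (a point): Centre of a bare steel ball, 20 mm across, 33 g, first (lowest) in the row waiting in the feed lane behind the shutter.
- ball2_center (a point): Centre of a bare steel ball, 20 mm across, 33 g, second in the row waiting in the feed lane behind the shutter.
- ball3_center (a point): Centre of a bare steel ball, 20 mm across, 33 g, third (highest) in the row waiting in the feed lane behind the shutter.
- vial: Capped amber glass vial, 42 mm across and 75 mm tall, standing on the table; origin at the centre of its underside. To be left alone.
- jar: White plastic jar with a black lid, 48 mm across and 50 mm tall, standing on the table; origin at the centre of its underside. To be left alone.
- driver: Screwdriver 160 mm long, lying on the table along its x axis, handle to -x. To be left alone.
- slidebox: Grey box for microscope slides with a white lid, 52 by 87 mm and 36 mm tall; origin at the centre of its underside. To be left alone.

How it is judged:
By the outcome, as a careful person would: the job done as asked, in the order asked, and still so for the second after the job is handed in, with the robot touching nothing.
It also fails if it takes over 43 s, if anything falls off the work surface, if the arm or the gripper's body presses on something with over 40 N, if the wrist force passes 120 N, or if a joint passes its speed limit or range.

## Working session

There is one attempt and no reset: what is moved stays moved. The work goes in short steps, Python scripts to look and compute and a shell command to move; the robot and the scene stay as the last step left them, time stands still between calls to the robot, and variables do not carry over. Pictures are saved under pics/ and viewed, at most 10 in all, crops included, and the job is handed in when it is done.

```bash
mkdir -p pics; ls
python3 - <<'E'
from station import robot
import cv2,numpy as np
for n in("scene","side"):
    cv2.imwrite(f"pics/{n}0.png",robot.grab_frame(n)); p=robot.camera_params(n); print(n,p)
s=robot.observe(); print(s['t'],s['ee_pos'],s['tool_rot'],robot.grip_depth)
E
```

```text
pics
scene {'camera_matrix': array([[476.94693454,   0.        , 261.39275231],
       [  0.        , 476.94693454, 189.08030153],
       [  0.        ,   0.        ,   1.        ]]), 'rvec': array([ 2.35048663,  0.94577066, -0.31333689]), 'tvec': array([-0.44955231, -0.21899594,  1.382077  ])}
side {'camera_matrix': array([[370.25869044,   0.        , 257.04405316],
       [  0.        , 370.25869044, 196.33579452],
       [  0.        ,   0.        ,   1.        ]]), 'rvec': array([ 0.48202488, -2.69895347,  1.20095872]), 'tvec': array([0.53835584, 0.21151115, 0.70641357])}
0.1 [ 0.22515258 -0.58239513  0.20657068] [[ 9.32778287e-01  3.60450388e-01 -4.29915312e-04]
 [ 3.60450568e-01 -9.32776647e-01  1.76512442e-03]
 [ 2.35224820e-04 -1.80143295e-03 -9.99998350e-01]] -0.0187
```

View pics/scene0.png

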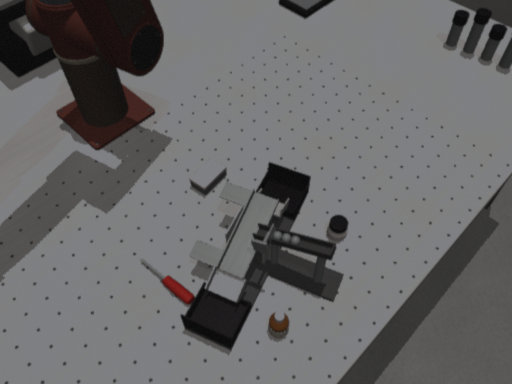

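View pics/side0.png

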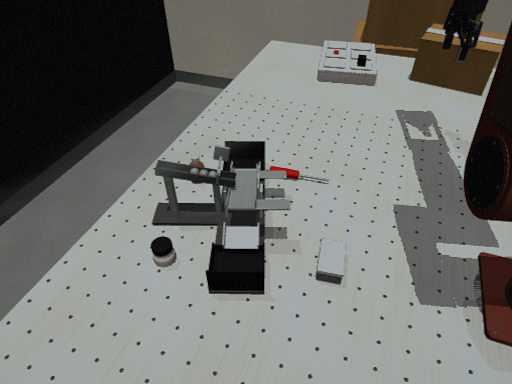

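The scene view shows the feeder with trays at about (285,190) and (218,310), pads at (237,195) and (207,255), and the lane at about (295,240). The side view shows the pads at about (272,175) and (272,232). Next I'll enlarge both.

```bash
cat > h.py <<'E'
import cv2,numpy as np
from station import robot
def cam(n):
    p=robot.camera_params(n); return p['camera_matrix'],cv2.Rodrigues(np.array(p['rvec']))[0],np.array(p['tvec']).ravel()
def ray(n,uv):
    K,R,t=cam(n); d=R.T@np.linalg.solve(K,[*uv,1.]); return -R.T@t,d/np.linalg.norm(d)
def onz(n,uv,z):
    o,d=ray(n,uv); return o+d*(z-o[2])/d[2]
def tri(a,b):
    o1,d1=ray("scene",a);o2,d2=ray("side",b)
    s=np.linalg.lstsq(np.c_[d1,-d2],o2-o1,rcond=None)[0]; p,q=o1+s[0]*d1,o2+s[1]*d2
    return (p+q)/2,np.linalg.norm(p-q)
def proj(n,P):
    K,R,t=cam(n); q=(np.atleast_2d(P)@R.T+t)@K.T; return q[:,:2]/q[:,2:]
E
python3 - <<'E'
import cv2
from h import *
a=cv2.imread("pics/scene0.png")[160:350,175:350]; b=cv2.imread("pics/side0.png")[135:300,145:300]
cv2.imwrite("pics/sc1.png",cv2.convertScaleAbs(cv2.resize(a,None,fx=3.1,fy=3.1,interpolation=2),alpha=1.6)); cv2.imwrite("pics/si1.png",cv2.resize(b,None,fx=3.6,fy=3.6,interpolation=2))
for u in[(285,190),(218,310)]: print(onz("scene",u,.03))
for u in[(240,160),(238,270)]: print(onz("side",u,.03))
E
```

```text
[0.57267079 0.13725795 0.03      ]
[ 0.6806973  -0.19019574  0.03      ]
[ 0.69943257 -0.20364446  0.03      ]
[0.56328288 0.13821232 0.03      ]
```

View pics/sc1.png

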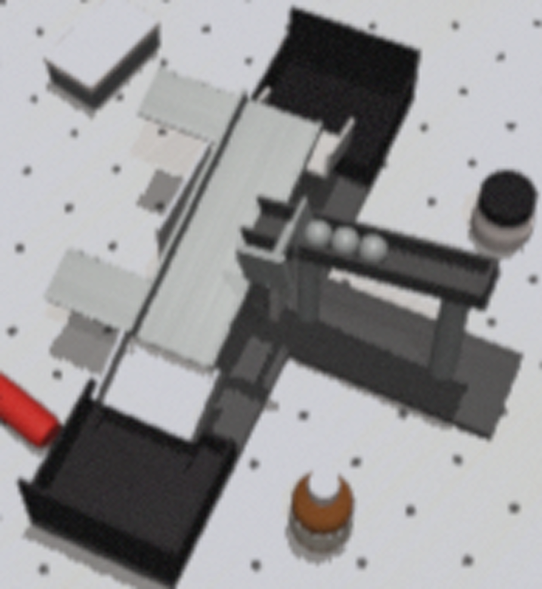

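View pics/si1.png

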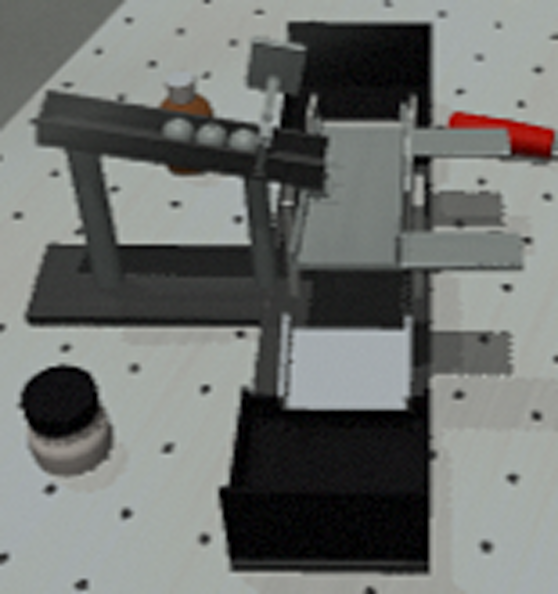

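The crops show the left pad at scene (236,193) and side (273,204), and the right pad at scene (207,253) and side (273,174). The tab is below the lane end in the scene view and at about (222,147) in the side view. Left pad is up as described. I'll triangulate these points and check them against the given sizes.

Run:
```python
from h import *
np.set_printoptions(precision=4,suppress=True)
S=lambda u:np.array(u)/3.1+[175,160]-.35
D=lambda u:np.array(u)/3.6+[145,135]-.35
T={}
for n,a,b in [("padL",(190,103),(462,250)),("padR",(99,287),(462,142)),("padLfarcorner_out",(140,108),(523,232)),
 ("padL_nearrobot_left",(165,70),(523,268)),
 ("b1",(318,234),(241,140)),("b2",(345,239),(211,135)),("b3",(373,246),(178,130)),
 ("LoutNear",(292,10),(430,490)),("LoutFar",(420,50),(220,488)),("RoutNear",(22,483),(432,25)),("RoutFar",(178,552),(289,22)),
 ("tabNear",(238,249),(306,46)),("tabFar",(288,258),(252,38)),("laneTopL",(498,262),(37,122)),("laneTopR",(486,300),(45,92))]:
    p,e=tri(S(a),D(b)); T[n]=p; print(n,p,"gap%.4f"%e)
d=T["b3"]-T["b1"]; print("lane yaw",np.arctan2(d[1],d[0]),np.linalg.norm(d))
d=T["padL"]-T["padR"]; print("pad yaw",np.arctan2(-d[0],d[1]),np.linalg.norm(d),"tilt",np.arcsin(d[2]/.15))
d=T["LoutNear"]-T["RoutNear"]; print("tray yaw",np.arctan2(-d[0],d[1]),np.linalg.norm(d))
```

```text
padL [0.5342 0.0104 0.1069] gap0.0008
padR [ 0.5806 -0.1273  0.0701] gap0.0014
padLfarcorner_out [ 0.5078 -0.0175  0.1045] gap0.0031
padL_nearrobot_left [0.4982 0.0168 0.1093] gap0.0039
b1 [ 0.6851 -0.0156  0.1272] gap0.0012
b2 [ 0.7019 -0.0084  0.1318] gap0.0000
b3 [ 0.7203 -0.0015  0.1357] gap0.0001
LoutNear [0.505  0.1493 0.0683] gap0.0011
LoutFar [0.6065 0.1873 0.0709] gap0.0011
RoutNear [ 0.6488 -0.2571  0.0673] gap0.0029
RoutFar [ 0.7524 -0.2202  0.0692] gap0.0062
tabNear [ 0.6676 -0.0754  0.1612] gap0.0019
tabFar [ 0.6978 -0.0616  0.1688] gap0.0028
laneTopL [0.7913 0.0376 0.1513] gap0.0007
laneTopR [0.8029 0.0105 0.1515] gap0.0013
lane yaw 0.3820877365875046 0.038838492906471046
pad yaw 0.3248532282087815 0.14993076449055825 tilt 0.2478018716495475
tray yaw 0.33989514492311945 0.4310846882645466
```

The measurements agree with the given sizes: tray wall z is about 70 mm, pad spacing 150 mm, ball spacing 19.5 mm, and ball y is about 0. The tab comes out within 1 mm of where it should be. The feeder origin is about (0.628, -0.035) with yaw 0.335, and the tool axes are already nearly along the feeder. I'll approach with the fingers closed.

```bash
cat >> h.py <<'E'
def fe():
    np.set_printoptions(precision=4,suppress=True)
    s=robot.observe(); c,w=np.cos(.335),np.sin(.335); R=np.array([[c,-w],[w,c]])
    f=R.T@(s['ee_pos'][:2]-[.628,-.035]); a=s['tool_rot'][:2,0]
    print("t",s['t'],"feeder xy",f,"z",s['ee_pos'][2],"yaw err",np.arctan2(a[1],a[0])-.335,"F",s['wrist_force'],"w",s['gripper_width'])
E
python3 -m crank '[0.043, -0.0417, 0, 0.034, 0, 0.043, -0.0417, 0, 0, 0, 0.043, -0.0417, 0, 0, 0, 0.043, -0.0417, 0, 0, 0, 0.043, -0.0417, 0, 0, 0, 0.043, -0.0417, 0, 0, 0, 0.043, -0.0417, 0, 0, 0, 0.043, -0.0417, 0, 0, 0]'; python3 -c "from h import *;fe()"
```

```text
t: 1.1
ee_pos: [0.4391, -0.1521, 0.2075]
tool_rot: [[0.945, 0.328, 0.0], [0.328, -0.945, -0.0], [0.0, 0.0, -1.0]]
wrist_force: [0.6, -0.9, -0.3]
gripper_width: 0.0
grip_force: 0.0
t 1.1 feeder xy [-0.2169 -0.0485] z 0.20745411363792288 yaw err -0.0004457184783814294 F [ 0.5504 -0.8596 -0.2566] w 3.947712357399862e-05
```

```bash
python3 -m crank '[0.043, -0.041, 0, 0, 0, 0.043, -0.041, 0, 0, 0, 0.043, -0.041, 0, 0, 0, 0, 0, 0.04, 0, 0, 0, 0, 0.04, 0, 0, 0, 0, 0, 0, 0, 0, 0, 0, 0, 0]'
python3 - <<'E'
from h import *
fe()
cv2.imwrite("pics/si2.png",cv2.resize(robot.grab_frame("side")[100:300,145:345],None,fx=3,fy=3,interpolation=2))
E
```

```text
t: 1.98
ee_pos: [0.5208, 0.0043, 0.1288]
tool_rot: [[0.945, 0.328, 0.001], [0.328, -0.945, -0.0], [0.001, 0.001, -1.0]]
wrist_force: [0.2, -0.4, 0.0]
gripper_width: -0.0001
grip_force: 0.0
t 1.975 feeder xy [-0.0883  0.0724] z 0.12884373751481318 yaw err -0.0005087285246332396 F [ 0.2101 -0.4389  0.0079] w -0.0001239621455261921
```

View pics/si2.png

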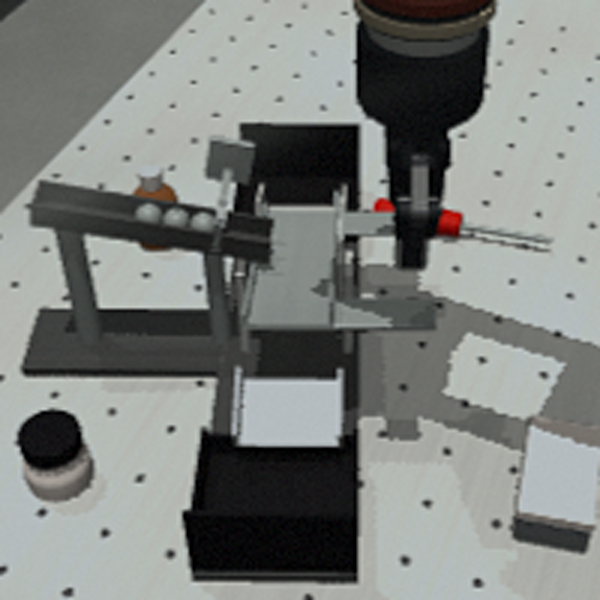

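The fingertips are at crop (410,268), above the left pad at (385,313). Next I press down, first to about 88 mm.

```bash
python3 -c "
from h import *
s=robot.observe();p=s['ee_pos'];print((proj('side',[p,p+[0,0,.013],[p[0],p[1],.107]])-[145,100])*3)"; python3 -m crank '[0.003, -0.003, 0.01, 0, 0, 0, 0, 0.01, 0, 0, 0, 0, 0.01, 0, 0, 0, 0, 0.01, 0, 0, 0, 0, 0, 0, 0]'; python3 -c "from h import *;fe()"
```

```text
[[406.04482438 286.15719378]
 [406.76735062 271.70855079]
 [404.82611711 310.52816529]]
t: 2.65
ee_pos: [0.5211, 0.0085, 0.0863]
tool_rot: [[0.944, 0.329, -0.002], [0.329, -0.944, 0.0], [-0.002, -0.001, -1.0]]
wrist_force: [-0.1, 0.8, 0.0]
gripper_width: -0.0001
grip_force: 0.0
t 2.65 feeder xy [-0.0867  0.0762] z 0.08627008070412033 yaw err -0.0002540245811120667 F [-0.0513  0.7836  0.0101] w -9.945957733098418e-05
```

```bash
python3 -m crank '[0, 0, 0.006, 0, 0, 0, 0, 0.006, 0, 0, 0, 0, 0, 0, 0]'
python3 - <<'E'
from h import *
fe()
cv2.imwrite("pics/si3.png",cv2.resize(robot.grab_frame("side")[130:280,185:335],None,fx=4,fy=4,interpolation=2))
E
```

```text
t: 3.02
ee_pos: [0.5216, 0.0084, 0.0751]
tool_rot: [[0.944, 0.329, -0.001], [0.329, -0.944, 0.0], [-0.001, -0.0, -1.0]]
wrist_force: [-0.7, -0.0, -0.5]
gripper_width: -0.0001
grip_force: 0.0
t 3.025 feeder xy [-0.0862  0.076 ] z 0.07505043654280932 yaw err -0.0001944140977858666 F [-0.6508 -0.0211 -0.4913] w -0.0001227566116988345
```

View pics/si3.png

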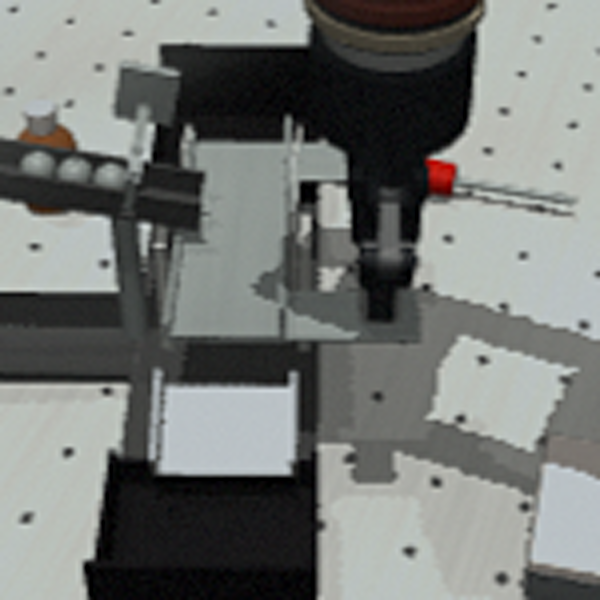

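The tip is now on the pad at crop (385,318), and the gate has started to rock. I'll keep pressing until the stop shows in the force.

```bash
python3 -m crank '[0, 0, 0.004, 0, 0, 0, 0, 0, 0, 0]'|grep -E 'ee_pos|wrist'; python3 -m crank '[0, 0, 0.004, 0, 0, 0, 0, 0, 0, 0]'|grep -E 'ee_pos|wrist'
```

```text
ee_pos: [0.5219, 0.0084, 0.0714]
wrist_force: [-0.2, -0.1, -0.5]
ee_pos: [0.5218, 0.0084, 0.0672]
wrist_force: [-0.2, -0.8, -0.2]
```

```bash
python3 -m crank '[0, 0, 0.003, 0, 0, 0, 0, 0, 0, 0]'|grep -E 'ee_pos|wrist'; python3 -m crank '[0, 0, 0.003, 0, 0, 0, 0, 0, 0, 0]'|grep -E 'ee_pos|wrist'
python3 - <<'E'
from h import *
cv2.imwrite("pics/si4.png",cv2.resize(robot.grab_frame("side")[130:280,185:335],None,fx=4,fy=4,interpolation=2))
E
```

```text
ee_pos: [0.5219, 0.0084, 0.0643]
wrist_force: [0.1, 0.1, 0.1]
ee_pos: [0.5219, 0.0084, 0.0613]
wrist_force: [-0.2, 0.0, 0.2]
```

View pics/si4.png

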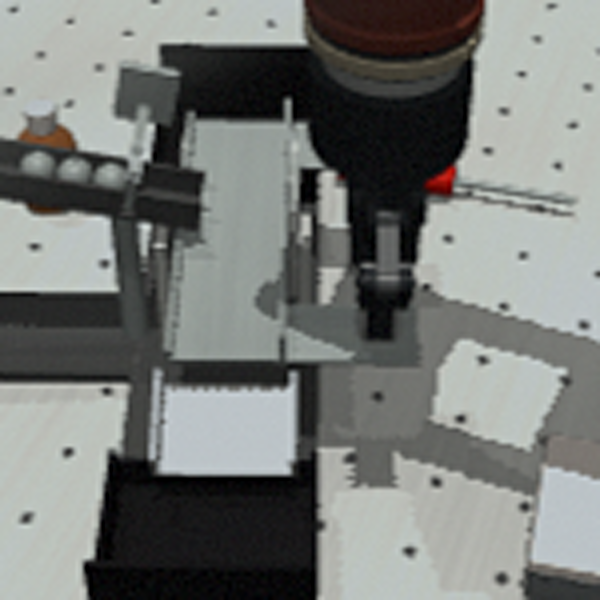

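The gate is following the tip, with the pad now at crop (380,335), but it isn't fully over. I'll continue, and shift 8 mm towards the robot to clear the backstop.

```bash
python3 -m crank '[-0.008, 0, 0.003, 0, 0, 0, 0, 0, 0, 0]'|grep -E 'ee_pos|wrist'; python3 -m crank '[0, 0, 0.003, 0, 0, 0, 0, 0, 0, 0]'|grep -E 'ee_pos|wrist'; python3 -m crank '[0, 0, 0.002, 0, 0, 0, 0, 0, 0, 0]'|grep -E 'ee_pos|wrist'
```

```text
ee_pos: [0.5135, 0.0057, 0.0582]
wrist_force: [-0.6, -0.8, 0.1]
ee_pos: [0.5143, 0.0058, 0.0553]
wrist_force: [-0.0, -0.2, 0.4]
ee_pos: [0.5145, 0.0058, 0.0535]
wrist_force: [-0.7, 0.1, 0.7]
```

```bash
python3 -m crank '[0, 0, 0.002, 0, 0, 0, 0, 0, 0, 0]'|grep -E 'ee_pos|wrist'; python3 -m crank '[0, 0, 0.002, 0, 0, 0, 0, 0, 0, 0]'|grep -E 'ee_pos|wrist';  python3 - <<'E'
from h import *
a=robot.grab_frame("side")[130:280,185:335];b=robot.grab_frame("scene")[170:320,180:330]
cv2.imwrite("pics/b5.png",np.hstack([cv2.resize(a,(400,400),interpolation=2),cv2.convertScaleAbs(cv2.resize(b,(400,400),interpolation=2),alpha=1.5)]))
E
```

```text
ee_pos: [0.5144, 0.0058, 0.0515]
wrist_force: [0.5, 0.2, 0.7]
ee_pos: [0.5144, 0.0058, 0.0494]
wrist_force: [0.2, 1.1, 0.1]
```

View pics/b5.png

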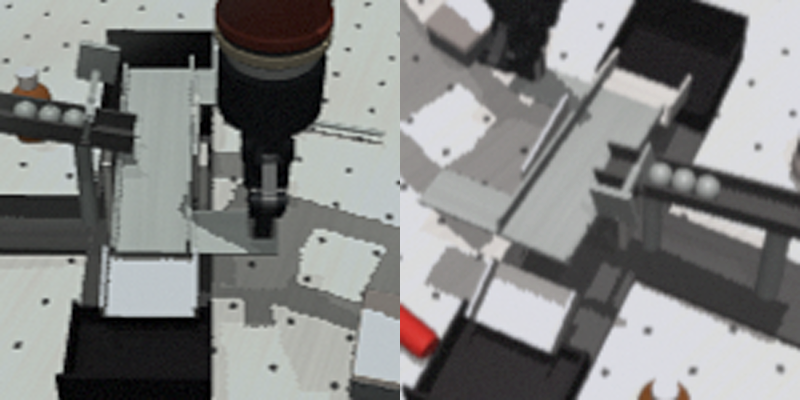

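Both views show the gate tilted with its left end down, the tip on the pad, and the right pad at scene pixel (204,245). I'll read the right pad's height from that.

Run:
```python
from h import *
fe()
c,s=np.cos(.335),np.sin(.335)
W=lambda x,y,z:np.array([.628+c*x-s*y,-.035+s*x+c*y,z])
for th in(.24,0,-.1,-.2,-.26):
    P=[W(x,y*np.cos(th)-.004*np.sin(th),.086+.004*np.cos(th)+y*np.sin(th)) for x,y in((-.114,-.055),(-.114,-.095),(-.046,-.095))]
    print(th,((proj("scene",P)-[180,170])*2.667+[400,0]).round().tolist())
```

```text
t 5.475 feeder xy [-0.0939  0.0759] z 0.04950077275986819 yaw err -0.0002344224854201049 F [ 0.2861 -0.2723  0.2016] w 0.00027819527854653665
0.24 [[438.0, 181.0], [415.0, 224.0], [489.0, 256.0]]
0 [[435.0, 173.0], [411.0, 212.0], [486.0, 244.0]]
-0.1 [[435.0, 169.0], [410.0, 206.0], [486.0, 238.0]]
-0.2 [[435.0, 164.0], [409.0, 198.0], [486.0, 230.0]]
-0.26 [[435.0, 161.0], [409.0, 193.0], [486.0, 225.0]]
```

The gate is at about -0.2 rad, with a few mm still to go.

```bash
for i in 1; do :; done; python3 -m crank '[0, 0, 0.002, 0, 0, 0, 0, 0, 0, 0]'|grep -E 'ee_pos|wrist'; python3 -m crank '[0, 0, 0.002, 0, 0, 0, 0, 0, 0, 0]'|grep -E 'ee_pos|wrist';  python3 -m crank '[0, 0, 0.001, 0, 0, 0, 0, 0, 0, 0]'|grep -E 'ee_pos|wrist'
```

```text
ee_pos: [0.5146, 0.0057, 0.0476]
wrist_force: [0.4, -0.4, 0.5]
ee_pos: [0.5148, 0.0056, 0.047]
wrist_force: [-5.0, -0.1, 13.0]
ee_pos: [0.5149, 0.0056, 0.0468]
wrist_force: [-7.6, 0.0, 17.9]
```

The force rose to 13–18 N, so the gate has reached its stop. I'll lift clear, move to the right of the tab, and check the gate there.

```bash
python3 -m crank '[0, 0, -0.05, 0, 0, 0, 0, -0.06, 0, 0, 0, 0, -0.06, 0, 0, 0.034, 0.043, 0, 0, 0, 0.034, 0.043, 0, 0, 0, 0.034, 0.043, 0, 0, 0, 0.034, 0.043, 0, 0, 0, 0, 0, 0, 0, 0]' | grep -E 'ee_pos|wrist'
python3 - <<'E'
from h import *
fe()
a=robot.grab_frame("side")[110:260,165:315];b=robot.grab_frame("scene")[170:320,180:330]
cv2.imwrite("pics/b6.png",np.hstack([cv2.resize(a,(400,400),interpolation=2),cv2.convertScaleAbs(cv2.resize(b,(400,400),interpolation=2),alpha=1.5)]))
p=robot.observe()['ee_pos']; P=[p,p+[0,0,.015],p+[0,0,.027]]
print((proj("side",P)-[165,110])*2.667,(proj("scene",P)-[180,170])*2.667+[400,0])
E
```

```text
ee_pos: [0.7005, -0.1143, 0.2105]
wrist_force: [-0.2, -0.3, -0.4]
t 7.225 feeder xy [ 0.0424 -0.0987] z 0.21049403217408433 yaw err -0.00252272527080899 F [-0.2416 -0.2856 -0.365 ] w -0.0001530373855601896
[[151.0768  17.8147]
 [149.8269   1.6881]
 [148.8046 -11.5018]] [[582.9101 208.6946]
 [582.4039 197.7496]
 [581.9886 188.7707]]
```

View pics/b6.png

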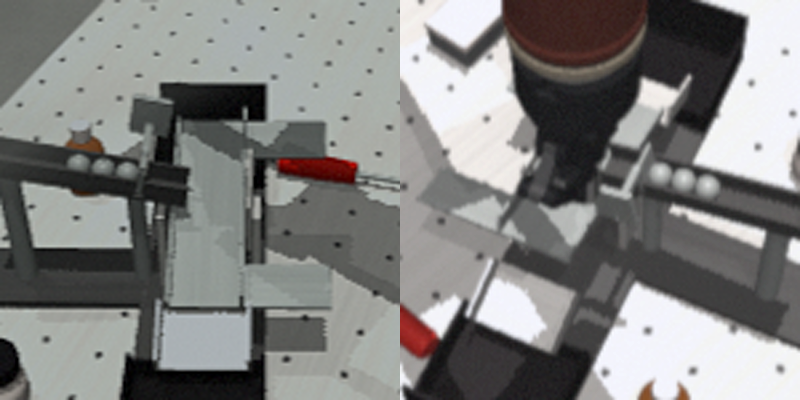

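The gate's left end now sits on the left chute, at side crop (205,308), and the gate is fully over. The fingertip looks higher than the TCP I'd expect, so I'll measure it in the side view by differencing.

Run:
```python
from h import *
np.set_printoptions(precision=4,suppress=True)
p=robot.observe()['ee_pos']
for n,r in(("side",(70,125,200,245)),("scene",(220,255,220,275))):
    im=robot.grab_frame(n).astype(int).max(2); i0=cv2.imread(f"pics/{n}0.png").astype(int).max(2)
    m=(im<45)&(abs(im-i0)>25)
    print(n,proj(n,[p,p+[0,0,.015],p+[0,0,.027]]).round(1).tolist())
    for y in range(r[0],r[1],2): print(y,''.join('#' if m[y,x] else '.' for x in range(r[2],r[3])))
c,s=np.cos(.335),np.sin(.335)
W=lambda x,y,z:np.array([.628+c*x-s*y,-.035+s*x+c*y,z])
for th in(.24,-.2,-.23,-.26):
    P=[W(x,y*np.cos(th)-.004*np.sin(th),.086+.004*np.cos(th)+y*np.sin(th)) for x,y in((-.114,.055),(-.114,.095))]
    print(th,((proj("side",P)-[165,110])*2.667).round().tolist())
for u,t in(((281.7,189.3),(.5208,.0043,.1288)),((280,209.5),(.5216,.0084,.0751)),((279.5,214.5),(.5219,.0084,.0613)),((283.6,218.1),(.5144,.0058,.0494))): print(u,proj("side",[t,np.add(t,[0,0,.02])]).round(1).tolist())
```

```text
side [[221.6, 116.7], [221.2, 110.6], [220.8, 105.7]]
70 ........#####.....#########..................
72 ..........###.....#########..................
74 ..........###.....#########..................
76 ..................#########..................
78 .............................................
80 .............................................
82 .............................................
84 .............................................
86 ...........#.................................
88 ............##############...................
90 ............#############....................
92 .............############....................
94 ................########.....................
96 .................######......................
98 .................#######.....................
100 .................#######.....................
102 .................#######.....................
104 ..................######.....................
106 .................#######.....................
108 .............................................
110 .............................................
112 .......
[... 1117 characters left out ...]
 ..............#########................................
246 .......................................................
248 .......................................................
250 .......................................................
252 ..................................#....................
254 .................................##....................
0.24 [[339.0, 237.0], [342.0, 262.0]]
-0.2 [[337.0, 260.0], [339.0, 302.0]]
-0.23 [[337.0, 262.0], [339.0, 304.0]]
-0.26 [[337.0, 263.0], [339.0, 306.0]]
(281.7, 189.3) [[280.6, 195.8], [281.0, 188.4]]
(280, 209.5) [[278.7, 215.7], [279.1, 209.0]]
(279.5, 214.5) [[278.4, 220.3], [278.7, 213.6]]
(283.6, 218.1) [[281.9, 224.1], [282.2, 217.6]]
```

The fingertip sits about 24 mm above the reported TCP, in the images and at contact. The gate edge matches -0.26 rad. For a tip at about 145 mm I descend to TCP z = 0.12.

```bash
python3 -m crank '[0, 0, 0.045, 0, 0, 0, 0, 0.045, 0, 0, 0, 0, 0, 0, 0, 0, -0.012, 0, 0, 0, 0, 0, 0, 0, 0]' | grep -E 'ee_pos|wrist'; python3 -c "from h import *;fe()"
```

```text
ee_pos: [0.697, -0.0997, 0.1284]
wrist_force: [-0.3, 0.1, 0.6]
t 8.05 feeder xy [ 0.0439 -0.0838] z 0.12837131429391066 yaw err 0.0011622256173208778 F [-0.3125  0.1265  0.631 ] w 0.0001141176289215378
```

```bash
python3 -m crank '[0, -0.012, 0, 0, 0, 0, -0.008, 0, 0, 0, 0, -0.006, 0, 0, 0, 0, 0, 0, 0, 0]' | grep -E 'ee_pos|wrist'; python3 -c "from h import *;fe()"
```

```text
ee_pos: [0.6868, -0.0755, 0.1247]
wrist_force: [0.2, 0.4, 0.3]
t 8.55 feeder xy [ 0.0422 -0.0576] z 0.12468276595569053 yaw err 0.00038226093318632914 F [0.1945 0.3796 0.2611] w 6.335552549436885e-05
```

```bash
python3 -m crank '[0, -0.005, 0.003, 0, 0, 0, -0.005, 0, 0, 0, 0, 0, 0, 0, 0]' | grep -E 'wrist'
python3 - <<'E'
from h import *
fe()
p=robot.observe()['ee_pos'];print(proj("side",[p+[0,0,.02]]))
g=lambda i:i[146:160,212:232].max(2)
print(g(cv2.imread("pics/side0.png"))[::3]);print(g(robot.grab_frame("side"))[::3])
E
```

```text
wrist_force: [-0.3, -1.2, 0.6]
t 8.925 feeder xy [ 0.0419 -0.0475] z 0.12110536471404766 yaw err 0.00012706610462165369 F [-0.2506 -1.1718  0.605 ] w -6.273716312787803e-05
[[221.7624 155.7742]]
[[164 166 148 128 137 131 129 134 138 143 154 160 136  84  56  50  46  35
   35  32]
 [166 166 134  68  75  73  66  67  71  70  69  69  66  66  61  57  61  52
   32  25]
 [168 149  96  69  71  72  69  72  69  66  69  67  67  67  65  66  68  50
   20  22]
 [169 136  66  67  67  66  64  67  72  68  66  64  66  64  62  67  49  20
   14  19]
 [163 123  66  66  66  60  68 110 136 125  95  60  61  64  66  57  36  11
   17  11]]
[[175 178 185 165 107  58  43  43  42  42  40  44  59  70  57  37  35  34
   36  33]
 [176 174 174 179 144  56  42  39  39  40  37  37  53  69  57  31  30  28
   26  31]
 [178 147  76  64  73  80  87  82  78  79  82  75  72  74  66  47  41  32
   19  24]
 [165 119  68  68  64  61  61  64  62  62  62  60  58  59  59  58  54  36
   18  65]
 [152  83  68  65  60  60  59  60  59  59  60  59  59  59  59  64  49  13
   20  59]]
```

The tab is being pushed: its top edge in the side view moved from row 147 to about row 152. I'll push on to the stop.

```bash
python3 -m crank '[0, -0.008, 0, 0, 0, 0, -0.008, 0, 0, 0, 0, 0, 0, 0, 0]' | grep -E 'wrist';python3 -c "from h import *;fe()"; python3 -m crank '[0, -0.003, 0, 0, 0, 0, 0, 0, 0, 0]' | grep -E 'wrist'; python3 -c "from h import *;fe()"
```

```text
wrist_force: [5.0, -11.6, -4.0]
t 9.35 feeder xy [ 0.0419 -0.0353] z 0.12153669043783238 yaw err -0.0007455773807637511 F [  5.0152 -11.5725  -3.9862] w -0.00029523989405791503
wrist_force: [8.2, -18.7, -6.6]
t 9.6 feeder xy [ 0.0419 -0.0352] z 0.12171830160922906 yaw err -0.0020667382811443424 F [  8.2154 -18.691   -6.5891] w 9.747112485896094e-05
```

The force rose at TCP y = -0.0353, close to the predicted -0.0355, so the shutter is at its stop. I'll back off to the right, rise, move clear and look.

```bash
python3 -m crank '[0, 0.02, 0, 0, 0, 0, 0.03, 0, 0, 0, 0, 0, -0.05, 0, 0, 0, 0, -0.05, 0, 0, 0, 0.06, 0, 0, 0, 0, 0.06, 0, 0, 0, 0, 0.06, 0, 0, 0, 0, 0, 0, 0, 0]' | grep -E 'ee_pos|wrist'; python3 -m crank '[0, 0, 0, 0, 0, 0, 0, 0, 0, 0, 0, 0, 0, 0, 0, 0, 0, 0, 0, 0, 0, 0, 0, 0, 0, 0, 0, 0, 0, 0, 0, 0, 0, 0, 0, 0, 0, 0, 0, 0]' |grep t:
python3 - <<'E'
from h import *
a=robot.grab_frame("side")[135:300,145:300];b=robot.grab_frame("scene")[160:325,185:340]
cv2.imwrite("pics/b7.png",cv2.convertScaleAbs(np.hstack([cv2.resize(x,(400,425),interpolation=2) for x in(a,b)]),alpha=1.6))
E
```

```text
ee_pos: [0.7523, -0.2706, 0.2185]
wrist_force: [-0.9, 1.2, 0.4]
t: 11.6
tool_rot: [[0.945, 0.328, -0.0], [0.328, -0.945, 0.0], [-0.0, -0.0, -1.0]]
```

View pics/b7.png

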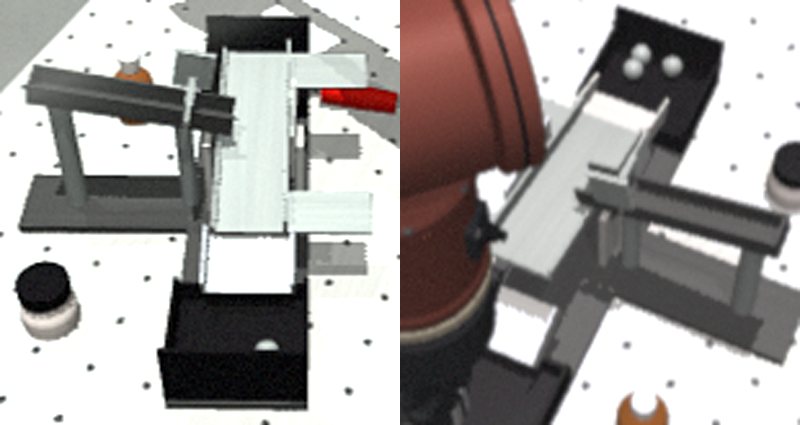

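All three balls are in the left tray, at crop (641,53), (633,68) and (672,65). The lane is empty, the gate is still left-down and the arm is clear, so I'm handing in.

```bash
python3 -c "
from station import robot
print(robot.close_job())"
```

```text
the job is handed in; nothing more can be done
None
```

The job is done and handed in at about 12 s: the gate is rocked fully over to the left, the shutter is pushed to its stop, and all three balls are in the left tray with the arm clear of everything.

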